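# Meter one steel ball from the plunger dispenser

## Robot

A 6-joint arm with a two-finger parallel gripper is mounted at the origin on the work surface. World frame = base frame: x ahead of the robot, y to its left, z up, the work surface at z = 0. Lengths are in mm, angles in degrees, forces in N, time in s.
With the tool pointing down it reaches from about 350 to 850 mm from the base axis. Payload 8.1 kg.
Tool frame: the origin (TCP) lies midway between the tips of the shut fingers; the grasp point (between the pads) lies 19 mm behind it; z points along the fingers, y is the line along which they close (so a half turn about z gives the same grasp; the last joint's range is limited). The gripper opens to 85 mm and grips with 20 to 120 N. Pads are 22 mm wide; open, the fingers measure 114 mm over their backs; the gripper's body (76 mm by 85 mm) begins 54 mm behind the grasp point. The pads swing forward as they close: fully open they stand 13 mm farther back than shut.
Start: joints at [-75.138, 7.471, 85.268, -0, 87.261, -4.893], TCP at [202.825, -564.683, 231.292] pointing down, gripper open.
Joint ranges: [-169.43, 169.43], [-51.17, 129.36], [1.28, 143.12], [-76.62, 256.62], [0, 156.53], [-152.29, 152.29]. Speed limits (degrees/s): [136.94, 136.94, 159.86, 180, 180, 180].

## Interface

Orientations are given as [roll, pitch, yaw] about the fixed x, y, z axes, in that order (R = Rz(yaw) Ry(pitch) Rx(roll)).
In Python, from bench import sense, snapshot, order, finder gives the robot as it stands.
- The arm moves only by the tool send_rows, never from a script. Its argument "steps" is a list of rows, each a list of 2 entries, a list of its own where there are three numbers: the shift along the world's x, y, z in units of 30 mm (1.0 is 30 mm), then the turn, a rotation vector about the world's x, y, z in rad. In form: [[[dx, dy, dz], [wx, wy, wz]], ...]. A call has 1 to 10 rows; each row is the pose to reach, as a shift and turn from the pose commanded when the call began; what a row does not reach only later rows make up. A row lasts 1/8 s, in which the tool goes at most 62.5 mm and 10.7 degrees, less where a joint would pass 70% of its speed; a pose out of reach is approached as far as the arm can. A call with a gripper value outside its range is refused whole. "fingers" is the closure, from 0 (fully open) to 1 (shut), set as the call begins (left out, the last holds). The fingers move at their own pace and stop on an object; "squeeze" is the grip in N (left out, the last holds). Time passes only in rows, so rows that repeat a pose let the fingers close. It gives the time, the measured TCP pose, the force, the opening and the grip force at its end, in the units of the state.
- sense(): the state, without advancing time (a new reading comes with each control period).
- snapshot(name): name is "scene" or "top" or "wrist"; returns a dict with "img" (420x560x3 uint8, red, green, blue), "K" (3x3 intrinsics, pixels), "pose" (4x4, takes a point from camera to world coordinates). Camera axes: x right, y up, looking along -z (the intrinsics and any distortion apply to the point x, -y, -z); pixel columns grow to the right and rows downward; lengths in mm; the calibration is good to about 2 mm. A picture is of the moment at which its call begins. There is no depth.
- order.hand_in(): hands the job in; it is judged then, once.
Trained networks look in the newest picture that a camera, given by its name, has taken for a name from the list of things; names that differ only in an ending like _2 or _b are one class to them, and where a whole thing is asked for, a point or a joint stands for the part that bears it (a point fixed in the world has none). Each returns a list of dicts, best first, with "confidence" (0 to 1); they miss things now and then, are a little off and sometimes report something else, mostly with a low value. They report only what shows in the picture. A call takes as long as a camera call. They do not tell look-alikes from the thing itself.
- finder.find_in(label, camera): "box" ([left, top, width, height] as shares, 0 to 1, of the picture: columns of its width, rows of its height, round what is visible of it).
- finder.trace(label, camera): "mask" (420x560 bool, what is visible of it) and "box" ([left, top, width, height] as shares, 0 to 1, of the picture: columns of its width, rows of its height, round what is visible of it).
- finder.pinpoint(label, camera): "at" ([column, row] as shares, 0 to 1, of the picture: columns of its width, rows of its height: a listed point, or the origin of a listed thing).
The state is a dict: "time": time; "joint_pos": joint angles; "qd": joint speeds; "joint_efforts": joint torques, N m; "tool_pos": TCP position; "tcp_rot": TCP orientation; "ft_force": force on the tool from outside, world axes, zero at the start; "wrist_torque": the same for the moment, N m; "finger_gap": finger opening in mm; "grip_force": force on a finger pad.
Only numpy, scipy, OpenCV 4.12 (cv2) and the standard library are available. Lean on these libraries where they do the work, as an engineer would, in place of code of your own. Each camera call takes 0.05 s, during which the arm holds its last target. There are 200 camera calls.

## Task

Stand the green cup upright on the black pad at the dispenser's outlet and let go of it; then press the red plunger down once, right onto its hidden stop, lean on the stop with about 18 N for half a second (never more than 24 N, the linkage is delicate), and let the plunger spring all the way up again, so that exactly one steel ball lies in the cup and the others stay in the tube. Leave the dispenser empty-handed with the cup still on its pad, and do not disturb the jar, the tape or the sleeve.

Things in the scene. Friction and masses are not known exactly. Their poses are not given: they have to be found in the camera images.
- dispenser: Ball dispenser, fixed. Origin at bench level on the axis of its clear upright ball tube (24 mm square, top at 153 mm). Own -x points down the open chute to outlet and pad, +x to the blue plunger tower (60 x 56 mm, 128 mm high, centred at x = +52 mm), z up. Base plate 175 x 70 x 10 mm. Chute 26 mm wide, its sides 72 mm high at the lip (x = -90 mm), 93 mm at the tube.
- pad (a point): Centre of the top of the round black rubber pad (72 mm across, 3 mm high) for the cup, at x = -132 mm of the dispenser, 42 mm beyond the chute's lip. Open from above and from the dispenser's +y and -y sides; the chute's lip stands on the +x side, so a gripper lowering the cup there should close along the dispenser's y.
- plunger: Red round cap (40 mm across, 10 mm thick) on the tower, at x = +55 mm of the dispenser. Origin: centre of the cap's top, 185 mm above the bench when up; z up. Press straight down: the spring gives 3 N, +0.16 N per mm, and returns it. The rubber-faced stop is hidden and adjustable: anywhere 16.5 to 32 mm down; there force climbs by about 8 N per mm. The ball leaves near 16 mm, then rolls 0.5 s.
- ball0_center (a point): Centre of the lowest steel ball (16 mm across, 17 g) in the clear tube, about 88 mm above the bench: the one that a full stroke pushes out into the chute.
- ball1_center (a point): Centre of the second steel ball in the tube, the same size, on top of the first. It stays in the tube and drops into the first one's place when the plunger comes up.
- ball2_center (a point): Centre of the third and uppermost steel ball in the tube, the same size.
- cup_center (a point): Centre, half-way up (19 mm above its underside), of the loose open green plastic cup: round, 60 mm across outside, 38 mm high, walls 3 mm, about 90 g; z up, it stands upright on the bench at the start.
- jar: Bystander: glass jar with a red cap, 48 mm across, 65 mm high; origin under its centre.
- tape: Bystander: brown roll of tape lying flat, 80 mm across, 24 mm high; origin under its centre.
- sleeve: Bystander: upright aluminium tube, 42 mm across, 60 mm high; origin under its centre.
Not all that is in view belongs to the job. There is more than one size of the part that bears cup_center; the job needs the smallest.

How it is judged (in metres and radians):
On the way, in this order (a step that is already met when the one before it is completed fails the run):
1. the cup stands upright on the pad, let go, with no ball in it yet (horizontal distance between cup_center and pad below 0.012 m and angle between cup_center's own z axis and vertical below 0.1 rad and height (world z) of cup_center below 0.027 m and contact force between the fingers and cup below 0.1 N and horizontal distance between ball0_center and dispenser below 0.012 m and z of ball0_center in the frame of dispenser above 0.08 m), for 0.3 s.
2. the plunger is held on its stop: the fingers press it with more than 13 N, for 0.3 s (contact force between the fingers and plunger above 13 N), for 0.3 s.
At the end, for the whole second after the job is handed in: The first ball lies in the cup; the cup stands upright (within 0.1 rad), at rest and released, centred within 12 mm of the pad's centre; the other two balls are still in the tube; the plunger is back up (within 3 mm) (horizontal distance between cup_center and pad below 0.012 m and angle between cup_center's own z axis and vertical below 0.1 rad and height (world z) of cup_center below 0.027 m and contact force between the fingers and cup below 0.1 N and z of plunger in the frame of dispenser above 0.182 m and horizontal distance between ball0_center and cup_center below 0.024 m and z of ball0_center in the frame of cup_center below 0.005 m and horizontal distance between each of ball1_center, ball2_center and dispenser below 0.012 m and z of each of ball1_center, ball2_center in the frame of dispenser above 0.08 m and linear speed of cup below 0.02 m/s); the robot touches nothing.
It fails at once if the plunger is pressed with more than 24 N (contact force between the fingers and plunger above 24 N).
It fails at once if the glass jar with the red cap is disturbed (moved more than 15 mm) (distance of jar from where it was at the start of the episode above 0.015 m).
It fails at once if the roll of tape is disturbed (moved more than 15 mm) (distance of tape from where it was at the start of the episode above 0.015 m).
It fails at once if the aluminium sleeve is disturbed (moved more than 15 mm) (distance of sleeve from where it was at the start of the episode above 0.015 m).
It also fails if it takes over 67 s, if anything falls off the work surface, if the arm or the gripper's body presses on something with over 40 N, if the wrist force passes 120 N, or if a joint passes its speed limit or range.

## Working session

There is one attempt and no reset: what is moved stays moved. The work goes in short steps, Python scripts to look and compute and a tool call to move; the robot and the scene stay as the last step left them, time stands still between calls to the robot, and variables do not carry over. Pictures are saved under pics/ and viewed, at most 10 in all, crops included, and the job is handed in when it is done.

Besides the shell and the picture viewer there is one more tool, called after "Emit:" as name(argument=value, ...) on one line, values as JSON. send_rows: Moves the arm, as the interface text tells. Its arguments: {"type":"object","properties":{"steps":{"type":"array"},"fingers":{"type":"number"},"squeeze":{"type":"number"}},"required":["steps"]}

```bash
mkdir -p pics; cat > h.py <<'E'
import numpy as np, cv2
from bench import sense, snapshot, order, finder
def ray(s,u,v):
    d=np.linalg.inv(s['K'])@[u,v,1.]; d=np.array([d[0],-d[1],-d[2]])
    P=np.array(s['pose']); return P[:3,3],P[:3,:3]@d
def at_z(s,u,v,z):
    o,d=ray(s,u,v); return o+d*(z-o[2])/d[2]
def proj(s,p):
    P=np.array(s['pose']); c=P[:3,:3].T@(np.array(p,float)-P[:3,3]); q=s['K']@[c[0],-c[1],-c[2]]; return q[:2]/q[2]
def save(s,n): cv2.imwrite('pics/'+n+'.png',s['img'][:,:,::-1])
E
python3 - <<'E'
from h import *
S={c:snapshot(c) for c in('scene','top')}
print({k:(s['K'],s['pose']) for k,s in S.items()}); print({k:v for k,v in S['top'].items() if k not in('img','K','pose')})
cv2.imwrite('pics/a.png',cv2.resize(np.vstack([S['top']['img'],S['scene']['img']])[:,:,::-1],None,fx=.714,fy=.714))
Z={'dispenser':0,'pad':3,'plunger':185,'ball0_center':88,'cup_center':19,'jar':0,'tape':0,'sleeve':0}
for l,z in Z.items():
  for c in S:
    for r in finder.pinpoint(l,c)[:4]:
        u,v=r['at'][0]*560,r['at'][1]*420
        print(l,c,round(r['confidence'],2),np.round([u,v]),np.round(at_z(S[c],u,v,z)))
for c in S:
  for r in finder.find_in('cup_center',c)[:4]: print(c,r['confidence'],np.array(r['box'])*[560,420,560,420])
print(sense())
E
```

```text
{'scene': (array([[521.73087031,   0.        , 271.43243558],
       [  0.        , 521.73087031, 195.21669403],
       [  0.        ,   0.        ,   1.        ]]), array([[ 2.63467582e-01, -5.45530072e-01,  7.95601517e-01,
         1.49015412e+03],
       [ 9.64591262e-01,  1.59401332e-01, -2.10130705e-01,
        -2.52114161e+02],
       [-1.21873235e-02,  8.22792900e-01,  5.68210624e-01,
         7.78930109e+02],
       [ 0.00000000e+00,  0.00000000e+00,  0.00000000e+00,
         1.00000000e+00]])), 'top': (array([[420.41906113,   0.        , 283.46479017],
       [  0.        , 420.41906113, 208.5551272 ],
       [  0.        ,   0.        ,   1.        ]]), array([[-2.69762605e-02,  9.88405143e-01, -1.49424074e-01,
         4.22257864e+02],
       [-9.99510394e-01, -2.90400759e-02, -1.16467688e-02,
        -2.33645915e+01],
       [-1.58510126e-02,  1.49036729e-01,  9.88704606e-01,
         1.09079623e+03],
       [ 0.00000000e+00,  0.00000000e+00,  0.00000000e+00,
         1.00000000e+00]]))}
{}
dispenser scene 0.62 [349. 238.] [621. 163.   0.]
dispenser top 0.81 [216. 204.] [
[... 1150 characters left out ...]
32.088]
{'time': 1.0, 'joint_pos': array([-7.51370603e+01,  7.47316816e+00,  8.52666795e+01,  1.12424056e-03,
        8.72623167e+01, -4.89352459e+00]), 'qd': array([ 0.02282554, -0.00363445, -0.01574019, -0.00917866,  0.02884597,
       -0.14067839]), 'joint_efforts': array([ 5.48884782e-04, -5.69331157e+01, -5.00879896e+01, -4.83636086e-04,
        1.07706070e-03,  3.32865272e-05]), 'tool_pos': array([ 202.83797476, -564.67830287,  231.28208591]), 'tcp_rot': array([-1.79997939e+02, -1.30349198e-03,  1.97564105e+01]), 'ft_force': array([-0.54805375,  0.51396925,  0.3532992 ]), 'wrist_torque': array([-0.01056953, -0.02073157,  0.00675975]), 'grip_force': 0.0, 'finger_gap': 85.53841782917313}
```

View pics/a.png

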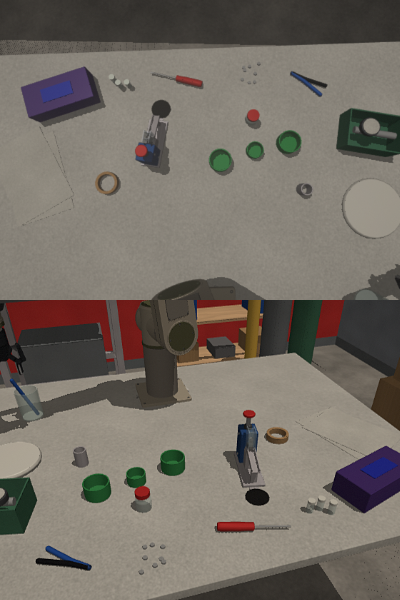

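The green cups sit left to right in the top view at full-resolution pixels (310,225), (357,210) and (402,198). The middle one is the smallest, at about world (579,-201). The dispenser's own +x points toward world yaw of about 170°. I'll go above the cup and look with the wrist camera.

Emit:
send_rows(steps=[[[12.5, 12.1, 0], [0, 0, -0.526]], [[12.5, 12.1, 0], [0, 0, -0.526]], [[12.5, 12.1, 0], [0, 0, -0.526]], [[12.5, 12.1, 0], [0, 0, -0.526]], [[12.5, 12.1, 0], [0, 0, -0.526]], [[12.5, 12.1, 0], [0, 0, -0.526]], [[12.5, 12.1, 0], [0, 0, -0.526]], [[12.5, 12.1, 0], [0, 0, -0.526]], [[12.5, 12.1, 0], [0, 0, -0.526]], [[12.5, 12.1, 0], [0, 0, -0.526]]], fingers=0, squeeze=30)

```text
time: 2.25
tool_pos: [579.0, -199.7, 231.0]
tcp_rot: [-180.0, 0.0, -10.2]
ft_force: [0.5, -0.7, -0.0]
finger_gap: 85.4
grip_force: 0.0
```

```bash
python3 - <<'E'
from h import *
s=snapshot('wrist'); save(s,'w1'); t=sense(); print(t['tool_pos'],t['tcp_rot']); print(s['pose'])
for r in finder.trace('cup_center','wrist')[:4]:
    m=r['mask'].astype(np.uint8); c=max(cv2.findContours(m,0,1)[0],key=cv2.contourArea)
    (u,v),R=cv2.minEnclosingCircle(c); print(r['confidence'],u,v,R,at_z(s,u,v,38),m.sum())
for r in finder.pinpoint('cup_center','wrist')[:4]:
    print(r['confidence'],at_z(s,r['at'][0]*560,r['at'][1]*420,19))
E
```

```text
[ 578.0786876  -201.03725099  231.01982055] [ 1.79989073e+02  3.15532725e-02 -1.02748131e+01]
[[-1.76995957e-01  9.37583180e-01  2.99349648e-01  6.55352790e+02]
 [-9.84211531e-01 -1.68516416e-01 -5.41283568e-02 -2.15622718e+02]
 [-3.04506964e-04 -3.04203876e-01  9.52606902e-01  3.73973407e+02]
 [ 0.00000000e+00  0.00000000e+00  0.00000000e+00  1.00000000e+00]]
0.9 389.8406677246094 142.71978759765625 45.278411865234375 [ 601.69038966 -321.92505263   38.        ] 5858
0.88 277.1927490234375 185.38267517089844 29.438302993774414 [ 578.17916398 -200.92746788   38.        ] 2535
0.65 172.39772033691406 232.89364624023438 41.64279556274414 [545.5446999  -76.52957442  38.        ] 4845
0.91 [540.44855038 -74.45219541  19.        ]
0.84 [ 598.27421997 -326.55768451   19.        ]
0.8 [ 572.5272097  -200.12796485   19.        ]
```

View pics/w1.png

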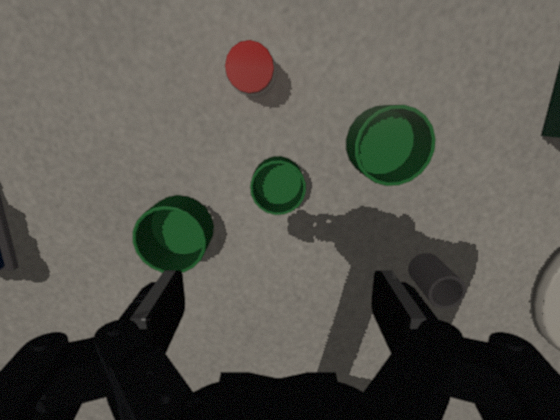

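The wrist view shows the smallest cup at pixel (277,185), between the two bigger cups, with the jar at (250,67) clear of the fingers. I'll descend and grip.

Emit:
send_rows(steps=[[[-0.06, 0.02, -2], [0, 0, 0]], [[-0.06, 0.02, -4], [0, 0, 0]], [[-0.06, 0.02, -6], [0, 0, 0]], [[-0.06, 0.02, -7], [0, 0, 0]], [[-0.06, 0.02, -7.57], [0, 0, 0]], [[-0.06, 0.02, -7.57], [0, 0, 0]]])

```text
time: 3.15
tool_pos: [575.1, -201.6, 3.6]
tcp_rot: [-180.0, 0.1, -10.4]
ft_force: [0.0, 0.5, 0.6]
finger_gap: 85.6
grip_force: 0.0
```

Emit:
send_rows(steps=[[[0, 0, 0], [0, 0, 0]], [[0, 0, 0], [0, 0, 0]], [[0, 0, 0], [0, 0, 0]], [[0, 0, 0], [0, 0, 0]], [[0, 0, 0], [0, 0, 0]], [[0, 0, 0], [0, 0, 0]]], fingers=1, squeeze=30)

```text
time: 3.9
tool_pos: [577.8, -202.0, 6.9]
tcp_rot: [179.9, -0.2, -10.4]
ft_force: [-1.9, -0.4, 7.0]
finger_gap: 59.6
grip_force: 32.8
```

Emit:
send_rows(steps=[[[0, 0, 1], [0, 0, 0]], [[0, 0, 3], [0, 0, 0]], [[0, 0, 5], [0, 0, 0]], [[0, 0, 7.5], [0, 0, 0]], [[1, 2, 7.5], [0, 0, 0]], [[2, 4, 7.5], [0, 0, 0]], [[3, 6, 7.5], [0, 0, 0]], [[4, 8, 7.5], [0, 0, 0]], [[4.2, 10, 7.5], [0, 0, 0]], [[4.2, 11, 7.5], [0, 0, 0]]])

```text
time: 5.15
tool_pos: [702.5, 131.9, 230.0]
tcp_rot: [-180.0, -0.1, -10.3]
ft_force: [-0.0, -0.3, -0.1]
finger_gap: 59.7
grip_force: 32.9
```

```bash
python3 - <<'E'
from h import *
S={c:snapshot(c) for c in('wrist','top','scene')}; t=sense(); print(t['tool_pos'],t['tcp_rot'],t['finger_gap'],t['ft_force'])
save(S['wrist'],'w2')
a=S['top']['img'][100:260,130:330]; b=S['scene']['img'][120:310,290:450]
cv2.imwrite('pics/ts.png',np.hstack([cv2.resize(x,(400,480),interpolation=2) for x in(a,b)])[:,:,::-1])
Z={'dispenser':0,'pad':3,'plunger':185,'ball0_center':88,'ball1_center':104}
for l,z in Z.items():
  for c in S:
    for r in finder.pinpoint(l,c)[:2]:
        u,v=r['at'][0]*560,r['at'][1]*420
        print(l,c,round(r['confidence'],2),np.round([u,v]),np.round(at_z(S[c],u,v,z),1))
for l,z in(('pad',3),('plunger',185)):
  for c in S:
    for r in finder.trace(l,c)[:1]:
      k=max(cv2.findContours(r['mask'].astype(np.uint8),0,1)[0],key=cv2.contourArea)
      if len(k)>5:
        e=cv2.fitEllipse(k); print('ell',l,c,r['confidence'],e,at_z(S[c],*e[0],z))
E
```

```text
[701.95999475 132.02284447 229.99907928] [-1.79965686e+02 -5.92708844e-02 -1.01383330e+01] 59.63996221681299 [-0.23628951 -0.6912299  -0.79146227]
dispenser scene 0.9 [345. 240.] [626.5 152.5   0. ]
pad wrist 0.9 [260. 141.] [748.3 142.6   3. ]
pad top 0.53 [225. 151.] [747.1 141.    3. ]
pad scene 0.89 [362. 274.] [744.  143.5   3. ]
plunger top 0.49 [351. 167.] [ 648.  -164.2  185. ]
plunger scene 0.55 [347. 242.] [836.  58. 185.]
ball0_center scene 0.41 [350. 208.] [620.5 159.5  88. ]
ball1_center wrist 0.63 [280. 294.] [613.5 144.3 104. ]
ell pad wrist 0.56 ((263.3136291503906, 171.6265106201172), (63.137062072753906, 134.4821014404297), 2.0222082138061523) [713.10039618 145.12547453   3.        ]
ell pad top 0.65 ((231.3801727294922, 158.93524169921875), (12.998724937438965, 44.20524215698242), 0.16165344417095184) [724.66353668 124.84679819   3.        ]
ell pad scene 0.57 ((350.2966003417969, 232.71282958984375), (34.984867095947266, 122.26200866699219), 169.01295471191406) [606.46002719 172.70980427   3.        ]
```

View pics/w2.png

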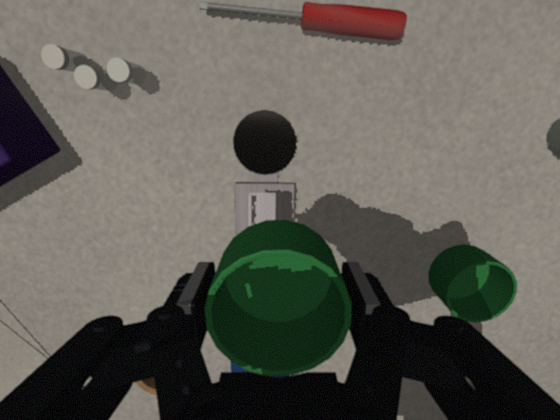

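View pics/ts.png

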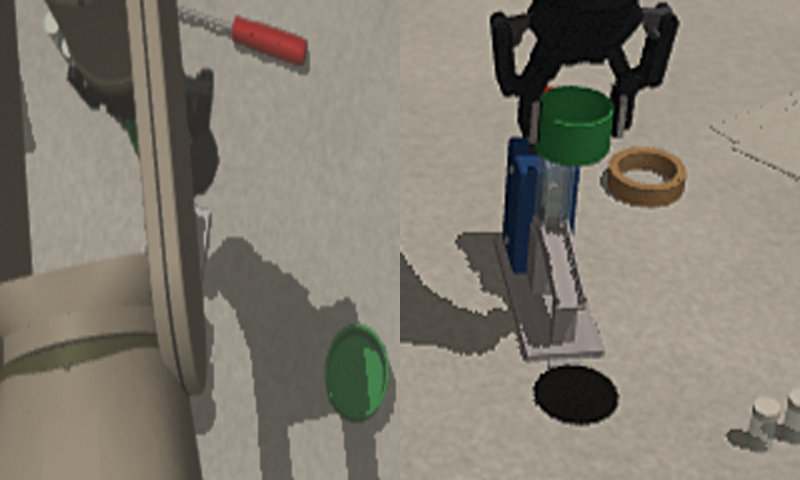

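The wrist view shows the black pad at (265,141), with the base plate's edge just below it at (235..296,183) and aligned with the tool. The cup is held upright.

```bash
python3 - <<'E'
from h import *
s=snapshot('wrist'); t=sense(); print(t['tool_pos'])
h=cv2.cvtColor(s['img'],cv2.COLOR_RGB2GRAY)
m=((h<45)&(np.indices(h.shape)[0]<200)).astype(np.uint8)
for k in cv2.findContours(m,0,1)[0]:
    if cv2.contourArea(k)>800:
        e=cv2.fitEllipse(k);print(e,at_z(s,*e[0],3))
for p in((235,183),(296,183)): print(at_z(s,*p,10))
g=(s['img'][:,:,1]>1.4*s['img'][:,:,0])&(s['img'][:,:,1]>40)
# cup rim ellipse read off the picture: cols 205..351, rows 250..373
print('rim', [at_z(s,278,311,z) for z in(258,262)])
for n,z in(('left',260),): print([at_z(s,205,311,z),at_z(s,351,311,z),at_z(s,278,250,z),at_z(s,278,373,z)])
E
```

```text
[702.02521267 128.97076111 229.16352552]
((261.5611267089844, 143.1556854248047), (58.689937591552734, 62.144412994384766), 100.08519744873047) [744.48680662 137.67724174   3.        ]
((19.664897918701172, 136.84701538085938), (53.28618240356445, 111.94971466064453), 170.7219696044922) [799.84951405 401.56437811   3.        ]
[706.68428744 175.7823586   10.        ]
[694.13403374 107.25841148  10.        ]
rim [array([700.1988458 , 127.17032551, 258.        ]), array([702.93699057, 126.6712532 , 262.        ])]
[array([706.87074677, 155.86949641, 260.        ]), array([696.26492458,  97.97118146, 260.        ]), array([727.97137239, 122.08908267, 260.        ]), array([670.86255546, 132.53972486, 260.        ])]
```

```bash
python3 - <<'E'
from h import *
def dark(s,c,w=60):
    g=cv2.GaussianBlur(cv2.cvtColor(s['img'],cv2.COLOR_RGB2GRAY),(3,3),0); x,y=c
    r=g[y-w:y+w,x-w:x+w]; m=(r<g[y-4:y+4,x-4:x+4].mean()+ .5*(90-g[y-4:y+4,x-4:x+4].mean())).astype(np.uint8)
    lab=cv2.connectedComponents(m)[1]; k=max(cv2.findContours((lab==lab[w,w]).astype(np.uint8),0,1)[0],key=cv2.contourArea)
    e=cv2.fitEllipse(k); return (e[0][0]+x-w,e[0][1]+y-w),e[1]
for i in range(4):
    s=snapshot('wrist'); t=sense(); c,a=dark(s,(265,141),36); print('w',np.round(c,1),np.round(a,1),np.round(at_z(s,*c,3),1),np.round(t['tool_pos'],1),np.round(s['pose'][:3,3],1), np.round(t['joint_pos'],2))
for i in range(2):
    s=snapshot('scene'); c,a=dark(s,(362,277),22); print('s',np.round(c,1),np.round(a,1),np.round(at_z(s,*c,3),1))
    k=(s['img'][:,:,1]>1.35*s['img'][:,:,0])&(s['img'][:,:,1]>1.35*s['img'][:,:,2]); k[:, :320]=0;k[:,420:]=0
    q=np.argwhere(k); print('cup px',q.min(0),q.max(0)); 
E
```

```text
w [261.6 142.2] [60.9 62. ] [745.5 137.5   3. ] [702.  129.  229.2] [778.3 112.9 372.2] [  6.3   25.36  64.23  -0.    90.41 106.67]
w [261.5 142.2] [61.1 62. ] [745.6 137.5   3. ] [702.  128.9 229.2] [778.3 112.9 372.2] [  6.29  25.36  64.23   0.    90.41 106.68]
w [261.6 142.2] [61.  62.1] [745.6 137.4   3. ] [702.  128.9 229.2] [778.4 112.9 372.2] [  6.29  25.36  64.23  -0.    90.41 106.68]
w [261.5 142.2] [61.1 62. ] [745.5 137.5   3. ] [702.  129.  229.2] [778.4 112.9 372.2] [  6.29  25.36  64.23   0.    90.41 106.67]
s [359.8 275.8] [21.6 32.3] [748.3 136.2   3. ]
cup px [  4 335] [186 419]
s [359.8 275.8] [21.6 32.3] [748.3 136.2   3. ]
cup px [  4 329] [186 419]
```

Emit:
send_rows(steps=[[[1, 0.2, 0], [0, 0, 0]], [[1.5, 0.3, 0], [0, 0, 0]], [[1.5, 0.3, -2], [0, 0, 0]], [[1.5, 0.3, -4], [0, 0, 0]], [[1.5, 0.3, -5.7], [0, 0, 0]], [[1.5, 0.3, -6.4], [0, 0, 0]], [[1.5, 0.3, -6.8], [0, 0, 0]], [[1.5, 0.3, -7], [0, 0, 0]], [[1.5, 0.3, -7], [0, 0, 0]], [[1.5, 0.3, -7], [0, 0, 0]]])

```text
time: 7.95
tool_pos: [748.3, 138.1, 21.3]
tcp_rot: [-180.0, -0.2, -10.4]
ft_force: [-0.2, 0.8, -0.2]
finger_gap: 60.0
grip_force: 32.9
```

```bash
python3 - <<'E'
from h import *
S={c:snapshot(c) for c in('wrist','scene')}; t=sense(); print(t['tool_pos'],t['ft_force'])
cv2.imwrite('pics/p3.png',np.hstack([cv2.resize(S['wrist']['img'][:,:],(400,400)),cv2.resize(S['scene']['img'][200:310,310:420],(400,400))])[:,:,::-1])
for p in((746.5,137,3),(746.5,137,38)): print([proj(S[c],p).round() for c in S])
E
```

```text
[747.92284514 138.01528269  20.74488776] [ 0.11246489 -0.23308213 -0.90587508]
[array([277., 260.]), array([360., 275.])]
[array([276., 295.]), array([361., 263.])]
```

View pics/p3.png

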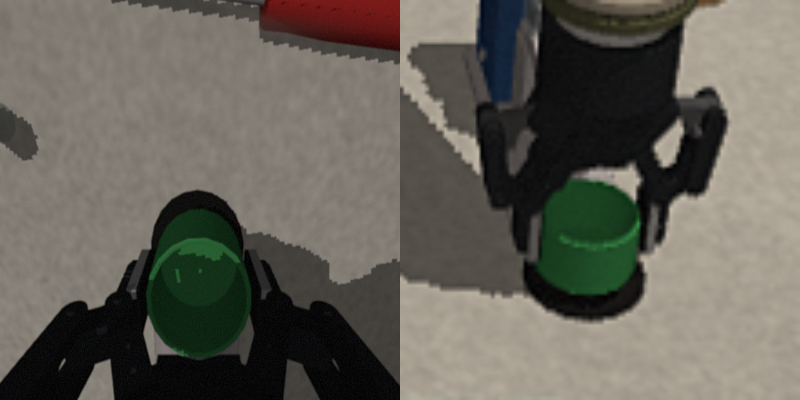

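The cup is centred over the pad in both views: cup at column 199 against pad at 197 in the wrist half, and 590 against 585 in the scene half. I'll lower it the last few millimetres.

Emit:
send_rows(steps=[[[0, 0, -0.2], [0, 0, 0]], [[0, 0, -0.3], [0, 0, 0]], [[0, 0, -0.36], [0, 0, 0]], [[0, 0, -0.38], [0, 0, 0]], [[0, 0, -0.38], [0, 0, 0]]])

```text
time: 8.68
tool_pos: [747.3, 138.0, 9.9]
tcp_rot: [-180.0, -0.0, -10.4]
ft_force: [-7.3, -0.8, 12.6]
finger_gap: 59.5
grip_force: 33.9
```

Emit:
send_rows(steps=[[[0, 0, 0.05], [0, 0, 0]], [[0, 0, 0.05], [0, 0, 0]], [[0, 0, 0.05], [0, 0, 0]], [[0, 0, 0.05], [0, 0, 0]], [[0, 0, 0.05], [0, 0, 0]], [[0, 0, 0.05], [0, 0, 0]]], fingers=0)

```text
time: 9.43
tool_pos: [747.0, 137.9, 9.2]
tcp_rot: [-180.0, 0.0, -10.4]
ft_force: [0.2, -0.5, -0.7]
finger_gap: 85.2
grip_force: 0.0
```

Emit:
send_rows(steps=[[[0, 0, 1], [0, 0, 0]], [[0, 0, 2], [0, 0, 0]], [[0, 0, 4], [0, 0, 0]], [[0, 0, 6], [0, 0, 0]], [[0, 0, 7.4], [0, 0, 0]], [[0, 0, 7.4], [0, 0, 0]], [[0, 0, 7.4], [0, 0, 0]]])

```text
time: 10.3
tool_pos: [746.8, 137.9, 230.7]
tcp_rot: [180.0, 0.0, -10.4]
ft_force: [0.4, 0.6, -0.3]
finger_gap: 85.4
grip_force: 0.0
```

```bash
python3 - <<'E'
from h import *
S={c:snapshot(c) for c in('wrist','scene')}; t=sense(); print(t['tool_pos'],t['ft_force'])
cv2.imwrite('pics/p4.png',np.hstack([cv2.resize(S['wrist']['img'][:,:],(533,400)),cv2.resize(S['scene']['img'][200:310,310:383],(266,400))])[:,:,::-1])
for c in S:
  s=S[c]
  for r in finder.pinpoint('cup_center',c)[:4]:
    u,v=r['at'][0]*560,r['at'][1]*420; print(c,r['confidence'],round(u),round(v),at_z(s,u,v,22).round(1))
  for r in finder.pinpoint('pad',c)[:2]:
    u,v=r['at'][0]*560,r['at'][1]*420; print('pad',c,r['confidence'],round(u),round(v),at_z(s,u,v,3).round(1))
print([proj(S[c],(746.5,137,41)).round() for c in S])
E
```

```text
[746.01901327 137.76801713 228.58027666] [-0.83147778  0.50793655  0.08415884]
wrist 0.94 474 311 [537.1 -77.7  22. ]
wrist 0.84 279 186 [741.3 135.9  22. ]
scene 0.94 358 268 [742.8 133.5  22. ]
scene 0.94 242 227 [536.8 -72.2  22. ]
scene 0.91 134 263 [ 594.  -325.6   22. ]
pad scene 0.88 362 270 [734.2 146.8   3. ]
[array([277., 186.]), array([361., 262.])]
```

View pics/p4.png

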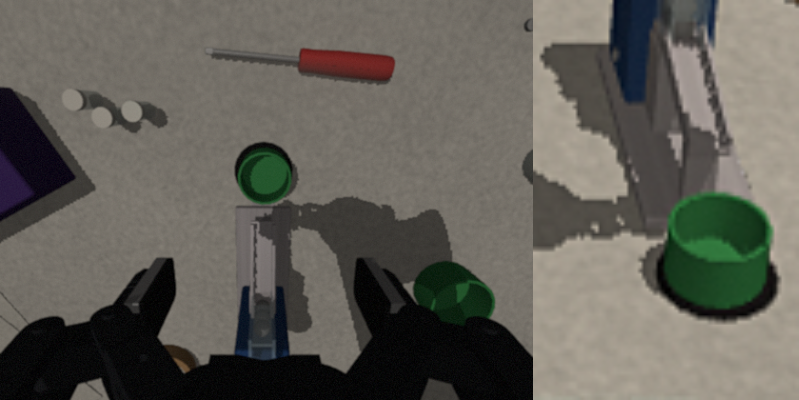

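The wrist half shows the cup at (264,172), standing upright inside the pad's rim. In the scene half it is concentric with the pad to a few millimetres, which is good. Next is the plunger: fingers shut, and one close look.

Emit:
send_rows(steps=[[[0, 0, 1], [0, 0, 0]], [[-1.5, 0.2, 1.7], [0, 0, 0]], [[-3.5, 0.4, 1.7], [0, 0, 0]], [[-5.5, 0.7, 1.7], [0, 0, 0]], [[-7, 0.9, 1.7], [0, 0, 0]], [[-7.5, 0.9, 1.7], [0, 0, 0]], [[-7.5, 0.9, 1.7], [0, 0, 0]], [[-7.5, 0.9, 1.7], [0, 0, 0]]], fingers=1)

```text
time: 11.6
tool_pos: [522.6, 164.8, 282.2]
tcp_rot: [-180.0, -0.0, -10.4]
ft_force: [0.5, -0.1, 0.6]
finger_gap: 0.3
grip_force: 0.0
```

```bash
python3 - <<'E'
from h import *
s=snapshot('wrist'); t=sense(); print(t['tool_pos'],t['ft_force'],t['finger_gap']); save(s,'w5')
I=s['img'].astype(int); m=((I[:,:,0]>2*I[:,:,1])&(I[:,:,0]>70)).astype(np.uint8)
for k in cv2.findContours(m,0,1)[0]:
    if cv2.contourArea(k)>500: e=cv2.fitEllipse(k); print(e,at_z(s,*e[0],185))
for r in finder.pinpoint('plunger','wrist')[:2]: print(r,at_z(s,r['at'][0]*560,r['at'][1]*420,185))
b=(I[:,:,2]>1.5*I[:,:,0])&(I[:,:,2]>50)&(np.indices(m.shape)[0]>0); q=np.argwhere(b); print(q.min(0),q.max(0))
S=snapshot('scene'); I=S['img'].astype(int); m=((I[:,:,0]>2*I[:,:,1])&(I[:,:,0]>70)); q=np.argwhere(m[120:200,320:380]); print(len(q), at_z(S,*(q.mean(0)[::-1]+[320,120]),182) if len(q) else '')
E
```

```text
[522.73513746 164.73099897 282.08747822] [-0.07193995 -0.25694114  1.04071834] 0.05522321058261717
((255.09828186035156, 164.47137451171875), (48.68666458129883, 49.794464111328125), 137.34698486328125) [562.52018928 172.61447661 185.        ]
{'at': [0.453, 0.3974], 'confidence': 0.95} [560.92398656 174.02265521 185.        ]
[118 229] [182 289]
144 [566.42111956 171.65654624 182.        ]
```

View pics/w5.png

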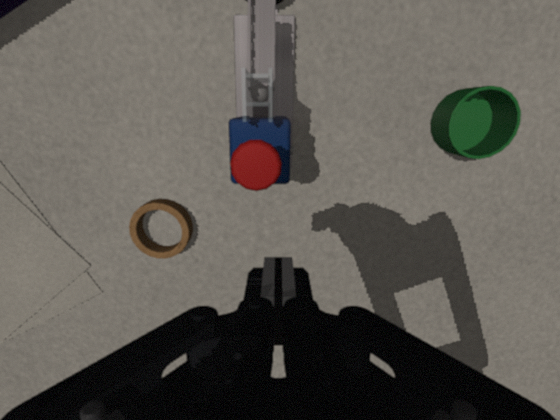

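The red cap is centred at (255,164), which puts it at world (562.5,172.5). I'll go above it, then press in small steps.

Emit:
send_rows(steps=[[[0.7, 0.12, 0], [0, 0, 0]], [[1.33, 0.25, 0], [0, 0, 0]], [[1.33, 0.25, -1.5], [0, 0, 0]], [[1.33, 0.25, -2.6], [0, 0, 0]], [[1.33, 0.25, -2.97], [0, 0, 0]], [[1.33, 0.25, -2.97], [0, 0, 0]], [[1.33, 0.25, -2.97], [0, 0, 0]], [[1.33, 0.25, -2.97], [0, 0, 0]]])

```text
time: 12.75
tool_pos: [562.9, 172.6, 195.1]
tcp_rot: [-179.9, -0.2, -10.4]
ft_force: [0.9, 0.5, 0.1]
finger_gap: -0.0
grip_force: 0.0
```

Emit:
send_rows(steps=[[[0, 0, -0.1], [0, 0, 0]], [[0, 0, -0.2], [0, 0, 0]], [[0, 0, -0.3], [0, 0, 0]], [[0, 0, -0.36], [0, 0, 0]], [[0, 0, -0.4], [0, 0, 0]], [[0, 0, -0.4], [0, 0, 0]], [[0, 0, -0.4], [0, 0, 0]]])

```text
time: 13.62
tool_pos: [561.9, 172.4, 181.3]
tcp_rot: [-180.0, 0.0, -10.4]
ft_force: [-1.7, -0.2, 4.0]
finger_gap: -0.3
grip_force: 1.8
```

Emit:
send_rows(steps=[[[0, 0, -0.08], [0, 0, 0]], [[0, 0, -0.16], [0, 0, 0]], [[0, 0, -0.24], [0, 0, 0]], [[0, 0, -0.3], [0, 0, 0]], [[0, 0, -0.33], [0, 0, 0]], [[0, 0, -0.33], [0, 0, 0]], [[0, 0, -0.33], [0, 0, 0]]])

```text
time: 14.5
tool_pos: [562.0, 172.4, 171.3]
tcp_rot: [-180.0, -0.0, -10.4]
ft_force: [-2.5, 0.8, 4.5]
finger_gap: 0.5
grip_force: 2.2
```

Emit:
send_rows(steps=[[[0, 0, -0.02], [0, 0, 0]], [[0, 0, -0.04], [0, 0, 0]], [[0, 0, -0.04], [0, 0, 0]], [[0, 0, -0.04], [0, 0, 0]]])

```text
time: 15.0
tool_pos: [562.0, 172.4, 170.1]
tcp_rot: [-180.0, -0.0, -10.4]
ft_force: [-1.2, -0.1, 4.7]
finger_gap: -0.6
grip_force: 2.4
```

Emit:
send_rows(steps=[[[0, 0, -0.02], [0, 0, 0]], [[0, 0, -0.04], [0, 0, 0]], [[0, 0, -0.04], [0, 0, 0]], [[0, 0, -0.04], [0, 0, 0]]])

```text
time: 15.5
tool_pos: [562.0, 172.4, 168.9]
tcp_rot: [-180.0, -0.0, -10.4]
ft_force: [-1.7, -0.2, 5.0]
finger_gap: 0.0
grip_force: 2.5
```

Emit:
send_rows(steps=[[[0, 0, -0.02], [0, 0, 0]], [[0, 0, -0.04], [0, 0, 0]], [[0, 0, -0.04], [0, 0, 0]], [[0, 0, -0.04], [0, 0, 0]]])

```text
time: 16.0
tool_pos: [562.0, 172.4, 167.7]
tcp_rot: [-180.0, -0.0, -10.4]
ft_force: [-0.5, -0.3, 5.6]
finger_gap: 0.1
grip_force: 2.6
```

Emit:
send_rows(steps=[[[0, 0, -0.02], [0, 0, 0]], [[0, 0, -0.04], [0, 0, 0]], [[0, 0, -0.04], [0, 0, 0]], [[0, 0, -0.04], [0, 0, 0]]])

```text
time: 16.5
tool_pos: [562.0, 172.4, 166.6]
tcp_rot: [-180.0, -0.0, -10.4]
ft_force: [-2.5, 0.5, 4.4]
finger_gap: -0.0
grip_force: 2.7
```

Emit:
send_rows(steps=[[[0, 0, -0.02], [0, 0, 0]], [[0, 0, -0.04], [0, 0, 0]], [[0, 0, -0.04], [0, 0, 0]], [[0, 0, -0.04], [0, 0, 0]]])

```text
time: 17.0
tool_pos: [562.0, 172.4, 165.4]
tcp_rot: [-180.0, -0.0, -10.4]
ft_force: [-1.4, -0.3, 5.7]
finger_gap: -0.2
grip_force: 2.8
```

Emit:
send_rows(steps=[[[0, 0, -0.02], [0, 0, 0]], [[0, 0, -0.04], [0, 0, 0]], [[0, 0, -0.04], [0, 0, 0]], [[0, 0, -0.04], [0, 0, 0]]])

```text
time: 17.5
tool_pos: [562.0, 172.4, 164.3]
tcp_rot: [-180.0, -0.0, -10.4]
ft_force: [-2.1, 0.2, 6.3]
finger_gap: 0.3
grip_force: 2.9
```

Emit:
send_rows(steps=[[[0, 0, -0.02], [0, 0, 0]], [[0, 0, -0.04], [0, 0, 0]], [[0, 0, -0.04], [0, 0, 0]], [[0, 0, -0.04], [0, 0, 0]]])

```text
time: 18.0
tool_pos: [562.0, 172.5, 163.1]
tcp_rot: [-180.0, -0.0, -10.4]
ft_force: [-2.4, 0.8, 6.4]
finger_gap: 0.0
grip_force: 3.0
```

Emit:
send_rows(steps=[[[0, 0, -0.02], [0, 0, 0]], [[0, 0, -0.04], [0, 0, 0]], [[0, 0, -0.04], [0, 0, 0]], [[0, 0, -0.04], [0, 0, 0]]])

```text
time: 18.5
tool_pos: [562.0, 172.4, 161.9]
tcp_rot: [-180.0, -0.0, -10.4]
ft_force: [-1.8, -0.7, 4.9]
finger_gap: 0.0
grip_force: 3.1
```

Emit:
send_rows(steps=[[[0, 0, -0.02], [0, 0, 0]], [[0, 0, -0.04], [0, 0, 0]], [[0, 0, -0.04], [0, 0, 0]], [[0, 0, -0.04], [0, 0, 0]]])

```text
time: 19.0
tool_pos: [562.0, 172.4, 160.8]
tcp_rot: [-180.0, -0.0, -10.4]
ft_force: [-1.6, -1.8, 6.6]
finger_gap: 0.0
grip_force: 3.1
```

Emit:
send_rows(steps=[[[0, 0, -0.02], [0, 0, 0]], [[0, 0, -0.04], [0, 0, 0]], [[0, 0, -0.04], [0, 0, 0]], [[0, 0, -0.04], [0, 0, 0]]])

```text
time: 19.5
tool_pos: [562.0, 172.4, 159.6]
tcp_rot: [-180.0, -0.0, -10.4]
ft_force: [-2.4, -0.0, 5.9]
finger_gap: 0.2
grip_force: 3.2
```

Emit:
send_rows(steps=[[[0, 0, -0.02], [0, 0, 0]], [[0, 0, -0.04], [0, 0, 0]], [[0, 0, -0.04], [0, 0, 0]], [[0, 0, -0.04], [0, 0, 0]]])

```text
time: 20.0
tool_pos: [562.0, 172.5, 158.4]
tcp_rot: [-180.0, -0.0, -10.4]
ft_force: [-2.2, 0.0, 6.7]
finger_gap: 0.2
grip_force: 3.3
```

Emit:
send_rows(steps=[[[0, 0, -0.02], [0, 0, 0]], [[0, 0, -0.04], [0, 0, 0]], [[0, 0, -0.04], [0, 0, 0]], [[0, 0, -0.04], [0, 0, 0]]])

```text
time: 20.5
tool_pos: [562.0, 172.4, 157.2]
tcp_rot: [-180.0, -0.0, -10.4]
ft_force: [-2.6, -0.4, 6.3]
finger_gap: -0.2
grip_force: 3.4
```

Emit:
send_rows(steps=[[[0, 0, -0.02], [0, 0, 0]], [[0, 0, -0.04], [0, 0, 0]], [[0, 0, -0.04], [0, 0, 0]], [[0, 0, -0.04], [0, 0, 0]]])

```text
time: 21.0
tool_pos: [562.0, 172.4, 156.0]
tcp_rot: [-180.0, -0.0, -10.4]
ft_force: [-3.7, -1.3, 7.2]
finger_gap: -0.0
grip_force: 3.5
```

Emit:
send_rows(steps=[[[0, 0, -0.02], [0, 0, 0]], [[0, 0, -0.04], [0, 0, 0]], [[0, 0, -0.04], [0, 0, 0]], [[0, 0, -0.04], [0, 0, 0]]])

```text
time: 21.5
tool_pos: [562.0, 172.4, 155.2]
tcp_rot: [-180.0, -0.0, -10.4]
ft_force: [-4.0, -0.8, 9.3]
finger_gap: 0.3
grip_force: 4.8
```

On the stop. Now finer steps.

Emit:
send_rows(steps=[[[0, 0, -0.02], [0, 0, 0]], [[0, 0, -0.03], [0, 0, 0]], [[0, 0, -0.03], [0, 0, 0]]])

```text
time: 21.88
tool_pos: [562.0, 172.5, 154.8]
tcp_rot: [-180.0, -0.0, -10.4]
ft_force: [-5.2, -1.2, 11.6]
finger_gap: -0.1
grip_force: 6.4
```

Emit:
send_rows(steps=[[[0, 0, -0.02], [0, 0, 0]], [[0, 0, -0.04], [0, 0, 0]], [[0, 0, -0.04], [0, 0, 0]]])

```text
time: 22.25
tool_pos: [562.1, 172.4, 154.3]
tcp_rot: [-180.0, -0.0, -10.4]
ft_force: [-8.5, -1.7, 17.1]
finger_gap: -0.1
grip_force: 8.4
```

Emit:
send_rows(steps=[[[0, 0, 0], [0, 0, 0]], [[0, 0, 0], [0, 0, 0]], [[0, 0, 0], [0, 0, 0]], [[0, 0, 0], [0, 0, 0]], [[0, 0, 0], [0, 0, 0]]])

```text
time: 22.88
tool_pos: [562.1, 172.5, 154.3]
tcp_rot: [-180.0, -0.0, -10.4]
ft_force: [-8.0, -1.3, 16.1]
finger_gap: 0.0
grip_force: 8.4
```

Emit:
send_rows(steps=[[[0, 0, 0.15], [0, 0, 0]], [[0, 0, 0.35], [0, 0, 0]], [[0, 0, 0.55], [0, 0, 0]], [[0, 0, 0.8], [0, 0, 0]], [[0, 0, 1.1], [0, 0, 0]], [[0, 0, 1.6], [0, 0, 0]], [[0, 0, 2.5], [0, 0, 0]], [[-0.7, 0.1, 4], [0, 0, 0]], [[-2, 0.2, 5], [0, 0, 0]], [[-3, 0.2, 5], [0, 0, 0]]])

```text
time: 24.12
tool_pos: [472.0, 178.8, 306.5]
tcp_rot: [-179.9, -0.3, -10.4]
ft_force: [-0.4, -0.7, -1.5]
finger_gap: -0.1
grip_force: 0.0
```

Emit:
send_rows(steps=[[[0, -1.5, 0], [0, 0, 0]], [[0, -3, 0], [0, 0, 0]], [[0, -5, 0], [0, 0, 0]], [[0, -6, 0], [0, 0, 0]], [[0, -6, 0], [0, 0, 0]], [[0, -6, 0], [0, 0, 0]]])

```text
time: 24.88
tool_pos: [471.9, -1.2, 302.7]
tcp_rot: [-180.0, 0.0, -10.4]
ft_force: [-0.6, 0.7, -1.0]
finger_gap: 0.2
grip_force: 0.0
```

```bash
python3 - <<'E'
from h import *
S={c:snapshot(c) for c in('top','scene')}; t=sense(); print(t['time'],t['tool_pos'],t['ft_force'])
cv2.imwrite('pics/p6.png',np.hstack([cv2.resize(S['top']['img'][130:230,170:250],(400,500),interpolation=2),cv2.resize(S['scene']['img'][150:300,315:427],(373,500),interpolation=2)])[:,:,::-1])
for l,z in(('plunger',185),('ball0_center',30),('ball1_center',88),('ball2_center',104),('cup_center',22)):
  for c in S:
    for r in finder.pinpoint(l,c)[:3]:
      u,v=r['at'][0]*560,r['at'][1]*420; print(l,c,round(r['confidence'],2),round(u),round(v),at_z(S[c],u,v,z).round(1))
E
```

```text
24.975 [471.91083455  -0.6080482  302.51081759] [0.3601362  0.35669567 0.06227181]
plunger top 0.4 194 211 [559.3 183.2 185. ]
plunger scene 0.79 348 158 [566.  169.4 185. ]
ball0_center top 0.43 225 145 [755.  137.9  30. ]
ball1_center scene 0.35 348 205 [608.7 158.8  88. ]
cup_center top 0.83 221 151 [741.7 148.2  22. ]
cup_center top 0.67 404 200 [ 596.7 -319.7   22. ]
cup_center scene 0.79 133 265 [ 601.  -327.6   22. ]
cup_center scene 0.62 361 268 [745.7 139.3  22. ]
```

View pics/p6.png

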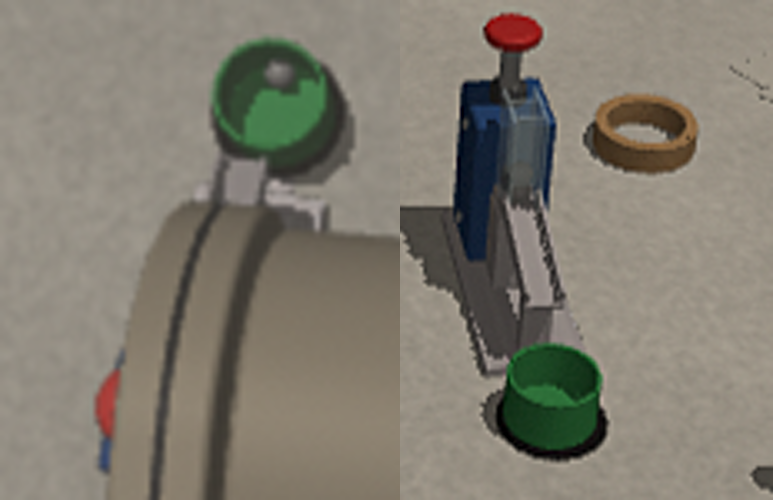

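The top half shows one ball in the cup at (280,72). The scene half shows the plunger up at (513,33) and the cup centred on its pad at (552,405). I'll hand in.

```bash
python3 -c "
from h import *
print(order.hand_in())"
```

```text
the job is handed in; nothing more can be done
None
```

I handed the job in, with no verdict returned: one ball is in the upright cup on its pad, the plunger was held on its stop at about 17 N straight down (about 19 N in total) and is back up, and the gripper is clear and empty; I never got a clear look at the two balls left in the tube.

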